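# Lid a double-lidded canister and hold up the outer lid

## Task

Pick up the nested pair of lids from the yellow tray by the inner lid's orange post, lower both together onto the open green canister, without dropping them, until the inner lid is fully home in its mouth, and let go. Then lift the outer lid alone straight up (its black collar is the grip), leaving the inner lid undisturbed, and finish while still holding the outer lid level above the canister, with the whole lid higher than the top of the post. Leave the canister standing where it is and do not disturb the carton, the jar or the tape roll.

Things in the scene. Friction and masses are not known exactly. Their poses are not given: they have to be found in the camera images.
- tray: Fixed low yellow tray, 180 x 180 x 18 mm, floor 4 mm thick, walls 4 mm. Origin: centre of its underside on the work surface. At the start the nested lids stand in it. It may be on either side.
- canister: Loose open round green canister, outer diameter 110 mm, wall 4 mm (mouth 102 mm), 85 mm tall, about 0.8 kg, standing on the work surface. Origin: centre of its underside, z axis up. It may be on either side.
- canister_mouth (a point): Centre of the canister's mouth, level with its rim, 85 mm above its underside.
- inner_lid: Inner lid, grey metal, 0.3 kg. Origin: centre of underside, z up. Upwards: plug 96 mm dia (foot tapered to 90), 14 mm tall, enters the mouth; flange 111 mm dia, 14-18 mm, rests on the rim; orange round post 18 mm dia, 18-82 mm. Home: underside 71 mm above the canister's. It starts on the tray floor, post showing 32 mm above the outer lid's collar; lifted by the post it carries the outer lid.
- post_mid (a point): Centre of the exposed part of the orange post, on its axis, 16 mm below its top, 66 mm above the inner lid's underside.
- outer_lid: Outer lid: green disc 128 mm dia, 4 mm thick, 0.2 kg; skirt (inner dia 122 mm) hangs 8 mm below the disc; black round collar (outer dia 44, hole 22 mm) from 4 to 32 mm above the origin. Origin: centre of the disc's underside, z up. Nested, it rests loosely on the inner lid's flange, origin 18 mm above the inner lid's underside, and lifts straight off over the post.
- collar_mid (a point): Centre of the black collar, on its axis, half-way up it, 18 mm above the outer lid's origin; while nested, 30 mm below point post_mid.
- carton: Brown carton with a lilac band, 60 x 85 x 120 mm, loose, beyond the work; leave alone. Origin: centre of its underside.
- jar: Closed amber jar with a white cap, diameter 68 mm, 100 mm tall, loose, beyond the work; leave alone. Origin: centre of its underside.
- tape_roll: Empty cardboard tape core lying flat, outer diameter 100 mm, 48 mm tall, loose, beyond the work; leave alone. Origin: centre of its underside.

How it is judged:
By the outcome, as a careful person would: the job done as asked, in the order asked, and still so for the second after the job is handed in, while the arm keeps its last pose, push and grip.
It also fails if it takes over 48 s, if anything falls off the work surface, if the arm or the gripper's body presses on something with over 40 N, if the wrist force passes 120 N, or if a joint passes its speed limit or range.

## Robot

A 6-joint arm with a two-finger parallel gripper is mounted at the origin on the work surface. World frame = base frame: x ahead of the robot, y to its left, z up, the work surface at z = 0. Lengths are in m, angles in degrees, forces in N, time in s.
With the tool pointing down it reaches from about 0.35 to 0.875 m from the base axis. Payload 4.2 kg.
Tool frame: the origin (TCP) lies at the very end of the fingers, on their centre line; the grasp point (between the pads) lies 19 mm behind it; z points along the fingers, y is the line along which they close (so a half turn about z gives the same grasp; the last joint's range is limited). The gripper opens to 87 mm and grips with 3 to 60 N. Pads are 19 mm wide; open, the fingers measure 117 mm over their backs; the gripper's body (75 mm by 190 mm) begins 51 mm behind the grasp point.
Start: joints at [87.468, 22.042, 0.453, 0, -68.411, -14.817], TCP at [0.186, 0.597, 0.223] pointing down, gripper open.
Joint ranges: [-179.83, 179.83], [-69.29, 118.12], [-61.27, 80.66], [-181.25, 117.63], [-171.15, -9.14], [-177.46, 177.46]. Speed limits (degrees/s): [159.86, 159.86, 180, 180, 180, 180].

## Interface

Orientations are given as a 3x3 rotation matrix whose columns are the frame's x, y, z axes.
In Python, from station import monitor, cams, ticket gives the robot as it stands.
- The arm moves only by the tool drive_tool, never from a script. Its argument "moves" is a list of rows, each an object with "delta_pos": the shift along the tool's x, y, z in mm, a list of three; "turn": the turn about the tool's z in rad; "claw": the opening, from 0 (shut) to 1 (fully open). A call has 1 to 12 rows; each row shifts and turns the commanded pose from where the row before left it, along the tool's axes as they then stand; what a row does not reach is not made up. A row lasts 1/8 s, in which the tool goes at most 62.5 mm and 10.7 degrees, less where a joint would pass 70% of its speed; a pose out of reach is approached as far as the arm can. A call is refused whole if a number of a shift passes 62.5 or a number of a turn 0.188, either way. A call with a gripper value outside its range is refused whole. The fingers move at their own pace and stop on an object; the grip force is fixed at half the most. Time passes only in rows, so rows that do not move let the fingers close. It gives the time, the measured TCP pose, the force, the opening and the grip force at its end, in the units of the state.
- monitor.sense(): the state, without advancing time (a new reading comes with each control period).
- cams.capture(name): name is "side" or "top"; returns a dict with "color" (384x512x3 uint8, red, green, blue), "range_z" (384x512 float32, m along the optical axis (not along the pixel's ray), 0 where there is no reading), "vertical_fov" (degrees; the focal length in pixels is half the picture's height over the tangent of half this angle, whatever the lens; pixels are square), "cx", "cy" (the principal point, pixels), "extrinsics" (4x4, takes a point from camera to world coordinates). Camera axes: x right, y down, z forward; pixel columns grow to the right and rows downward; lengths in m; the calibration is good to about 2 mm. A picture is of the moment at which its call begins.
- ticket.finish_job(): hands the job in; it is judged then, once.
The state is a dict: "time_s": time; "joints": joint angles; "joint_velocities": joint speeds; "effort": joint torques, N m; "tcp_pos": TCP position; "ee_rot": TCP orientation; "wrist_force": force on the tool from outside, world axes, zero at the start; "moment": the same for the moment, N m; "gripper_width": opening from 0.0 (shut) to 1.0 (fully open); "gripper_force": force on a finger pad.
Only numpy, scipy, OpenCV 4.12 (cv2) and the standard library are available. Lean on these libraries where they do the work, as an engineer would, in place of code of your own. Each camera call takes 0.05 s, during which the arm holds its last target. There are 200 camera calls.

## Working session

There is one attempt and no reset: what is moved stays moved. The work goes in short steps, Python scripts to look and compute and a tool call to move; the robot and the scene stay as the last step left them, time stands still between calls to the robot, and variables do not carry over. Pictures are saved under pics/ and viewed, at most 10 in all, crops included, and the job is handed in when it is done.

Besides the shell and the picture viewer there is one more tool, called as a command line: name --argument value ..., lists and objects as JSON in quotes. drive_tool: Moves the arm, as the interface text tells. Its arguments: {"type":"object","properties":{"moves":{"type":"array","items":{"type":"object","properties":{"delta_pos":{"type":"array","items":{"type":"number"}},"turn":{"type":"number"},"claw":{"type":"number"}}}}},"required":["moves"]}

```bash
mkdir -p pics
cat > h.py <<'E'
import numpy as np, cv2
from station import monitor, cams, ticket
def cap(n):
    c=cams.capture(n); h=c['color'].shape[0]
    c['f']=h/2/np.tan(np.radians(c['vertical_fov'])/2); return c
def pts(c):
    z=c['range_z']; v,u=np.indices(z.shape)
    P=np.stack([(u-c['cx'])/c['f']*z,(v-c['cy'])/c['f']*z,z],-1)
    E=np.array(c['extrinsics']); return P@E[:3,:3].T+E[:3,3]
def ray(c,u,v,zp):
    E=np.array(c['extrinsics']); d=E[:3,:3]@np.array([(u-c['cx'])/c['f'],(v-c['cy'])/c['f'],1]); o=E[:3,3]
    return o+d*(zp-o[2])/d[2]
def save(c,n): cv2.imwrite('pics/'+n,cv2.cvtColor(c['color'],cv2.COLOR_RGB2BGR))
E
python3 - <<'E'
from h import *
s=monitor.sense(); print({k:np.round(v,3).tolist() for k,v in s.items()})
a=cap('top');b=cap('side')
for c in(a,b): print(c['f'],c['cx'],c['cy'],np.round(c['extrinsics'],3).tolist())
cv2.imwrite('pics/a.png',cv2.cvtColor(np.vstack([a['color'],b['color']]),cv2.COLOR_RGB2BGR)[:, :])
im=cv2.imread('pics/a.png'); cv2.imwrite('pics/a.png',cv2.resize(np.hstack([im[:384],im[384:]]),(800,300)))
save(a,'t0.png');save(b,'s0.png')
E
```

```text
{'time_s': 0.0, 'joints': [87.467, 22.09, 0.379, -0.032, -68.411, -14.82], 'joint_velocities': [0.012, 0.095, -0.096, 0.033, -0.035, 0.04], 'effort': [0.0, -39.067, 18.74, 4.22, 0.011, -0.0], 'tcp_pos': [0.186, 0.596, 0.221], 'ee_rot': [[0.954, -0.298, -0.001], [-0.298, -0.954, -0.002], [0.0, 0.002, -1.0]], 'wrist_force': [0.334, -0.383, -0.788], 'moment': [-0.0, -0.05, 0.035], 'gripper_force': 0.0, 'gripper_width': 0.999}
362.0925764843579 259.5133416006962 190.13275309400885 [[-0.005, -0.998, 0.064, 0.573], [-1.0, 0.005, 0.009, -0.013], [-0.01, -0.064, -0.998, 0.877], [0.0, 0.0, 0.0, 1.0]]
372.25824029255347 253.86182990292437 194.21958979674832 [[-0.945, -0.174, 0.278, 0.442], [-0.328, 0.458, -0.826, 0.572], [0.016, -0.872, -0.489, 0.427], [0.0, 0.0, 0.0, 1.0]]
```

View pics/t0.png

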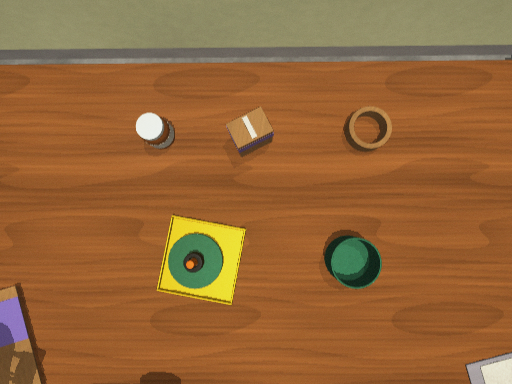

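View pics/s0.png

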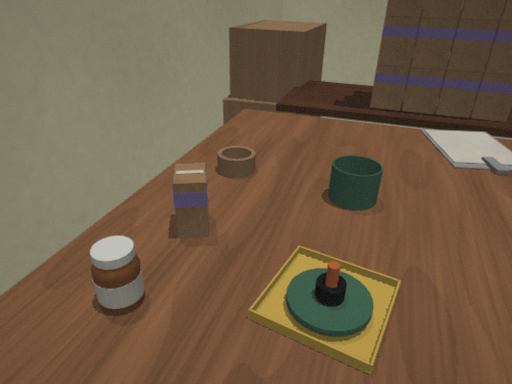

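The top view shows the lids in the tray on the left, with the orange post at about (190,265), and the canister at about (353,262). The jar, carton and tape roll are all farther away, at rows of about 130. Next I measure positions.

```bash
cat >> h.py <<'E'
def centers(c,P):
    hsv=cv2.cvtColor(c['color'],cv2.COLOR_RGB2HSV); H,S,V=[hsv[...,i].astype(int) for i in range(3)]
    ok=c['range_z']>0; return hsv,H,S,V,ok
def circ(Q):
    A=np.c_[2*Q[:,:2],np.ones(len(Q))]; s=np.linalg.lstsq(A,(Q[:,:2]**2).sum(1),rcond=None)[0]
    return s[:2],np.sqrt(s[2]+s[0]**2+s[1]**2)
def pixcirc(m,c,z):
    k=max(cv2.findContours(m.astype('uint8'),0,cv2.CHAIN_APPROX_NONE)[0],key=cv2.contourArea)
    k=cv2.convexHull(k)[:,0]; Q=np.array([ray(c,u,v,z) for u,v in k]); return circ(Q),len(k)
E
python3 - <<'E'
from h import *
for n in('top','side'):
    c=cap(n);P=pts(c);hsv,H,S,V,ok=centers(c,P)
    g=(H>60)&(H<95)&(S>90)
    L=g&(P[...,1]>0.03)&ok; K=g&(P[...,1]<0.0)&ok
    print(n,'disc',pixcirc(L&(abs(P[...,2]-.026)<.012),c,.026),'z',np.percentile(P[L][:,2],[5,50,95]))
    r=K&(P[...,2]>.075)
    print('rim',np.percentile(P[K][:,2],[5,50,95,99]),circ(P[r]) ,r.sum())
    print('rim hull',pixcirc(K,c,.085))
    o=(H<14)&(S>190)&(V>110)&ok&(P[...,2]>.04)&(P[...,0]<.5)&(P[...,1]>.05)
    v,u=np.nonzero(o);print('post',o.sum(),u.mean(),v.mean(),P[o].mean(0),P[o].max(0))
    t=o&(P[...,2]>.078);v,u=np.nonzero(t);print('top',t.sum(),u.mean(),v.mean(),ray(c,u.mean(),v.mean(),.086))
    # obstacles
    far=(P[...,2]>.03)&(P[...,0]>.55)&(P[...,0]<.9)&(abs(P[...,1])<.5)&ok
    nl,lab,st,ce=cv2.connectedComponentsWithStats(far.astype('uint8'))
    for i in range(1,nl):
        if st[i,4]>150: q=P[lab==i]; print('obs',q.min(0).round(3),q.max(0).round(3))
E
```

```text
top disc ((array([0.46417801, 0.14564424]), np.float64(0.06209247992141092)), 33) z [0.02338853 0.02583629 0.02826904]
rim [0.00420489 0.00863804 0.0850064  0.08667972] (array([ 0.46554684, -0.21247261]), np.float64(0.05229143983263137)) 344
rim hull ((array([ 0.46898788, -0.20674535]), np.float64(0.057731116221810874)), 30)
post 20 189.55 264.0 [0.46377394 0.14646551 0.08456605] [0.47147595 0.15407737 0.08882884]
top 18 189.44444444444446 264.44444444444446 [0.46300351 0.14640702 0.086     ]
obs [ 0.709 -0.037  0.03 ] [0.798 0.067 0.125]
obs [ 0.721 -0.311  0.03 ] [ 0.819 -0.212  0.052]
obs [0.73 0.2  0.03] [0.793 0.264 0.104]
side disc ((array([0.42645847, 0.18014515]), np.float64(0.013521141718161343)), 7) z [0.02110449 0.02544506 0.0267129 ]
rim [0.00952632 0.05636429 0.0818711  0.08424576] (array([ 0.46768291, -0.21017303]), np.float64(0.05255649880844695)) 71
rim hull ((array([ 0.44828946, -0.12860627]), np.float64(0.021207538422008173)), 7)<stdin>:11: RuntimeWarning: Mean of empty slice.
  ret = ret.dtype.type(ret / rcount)
  ret = um.true_divide(
Traceback (most recent call last):
ValueError: zero-size array to reduction operation maximum which has no identity
```

drive_tool --moves '[{"turn":-0.151},{"turn":-0.151},{"delta_pos":[28,45,0]},{"delta_pos":[28,45,0]},{"delta_pos":[28,45,0]},{"delta_pos":[28,45,0]},{"delta_pos":[28,45,0]},{"delta_pos":[28,45,0]},{"delta_pos":[28,45,0]},{"delta_pos":[28,45,0]},{"delta_pos":[28,45,0]},{"delta_pos":[26,45,0]}]'

```text
invalid input
```

drive_tool --moves '[{},{}]'

```text
invalid input
```

drive_tool --moves '[{"delta_pos":[0,0,0],"turn":-0.151,"claw":1},{"delta_pos":[0,0,0],"turn":-0.151,"claw":1},{"delta_pos":[28,45,0],"turn":0,"claw":1},{"delta_pos":[28,45,0],"turn":0,"claw":1},{"delta_pos":[28,45,0],"turn":0,"claw":1},{"delta_pos":[28,45,0],"turn":0,"claw":1},{"delta_pos":[28,45,0],"turn":0,"claw":1},{"delta_pos":[28,45,0],"turn":0,"claw":1},{"delta_pos":[28,45,0],"turn":0,"claw":1},{"delta_pos":[28,45,0],"turn":0,"claw":1},{"delta_pos":[28,45,0],"turn":0,"claw":1},{"delta_pos":[26,45,0],"turn":0,"claw":1}]'

```text
time_s: 1.7
tcp_pos: [0.4646, 0.1448, 0.2226]
ee_rot: [[1.0, -0.001, 0.0], [-0.001, -1.0, 0.0], [0.0, -0.0, -1.0]]
wrist_force: [0.1, -0.2, 0.1]
gripper_width: 1.003
gripper_force: 0.0
```

drive_tool --moves '[{"delta_pos":[-1,-1,30],"turn":0,"claw":1},{"delta_pos":[0,0,40],"turn":0,"claw":1},{"delta_pos":[0,0,40],"turn":0,"claw":1},{"delta_pos":[0,0,25],"turn":0,"claw":1},{"delta_pos":[0,0,15],"turn":0,"claw":1},{"delta_pos":[0,0,10],"turn":0,"claw":1},{"delta_pos":[0,0,5],"turn":0,"claw":1},{"delta_pos":[0,0,0],"turn":0,"claw":1},{"delta_pos":[0,0,0],"turn":0,"claw":1}]'

```text
time_s: 2.82
tcp_pos: [0.4634, 0.1476, 0.0581]
ee_rot: [[1.0, -0.001, 0.001], [-0.001, -1.0, 0.001], [0.001, -0.001, -1.0]]
wrist_force: [0.4, -0.4, -0.2]
gripper_width: 1.0
gripper_force: 0.0
```

Run:
```python
from h import *
s=cap('side');im=s['color'][190:350,230:430]
cv2.imwrite('pics/g.png',cv2.resize(im,(800,600))[...,::-1])
```

```text
(no output)
```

View pics/g.png

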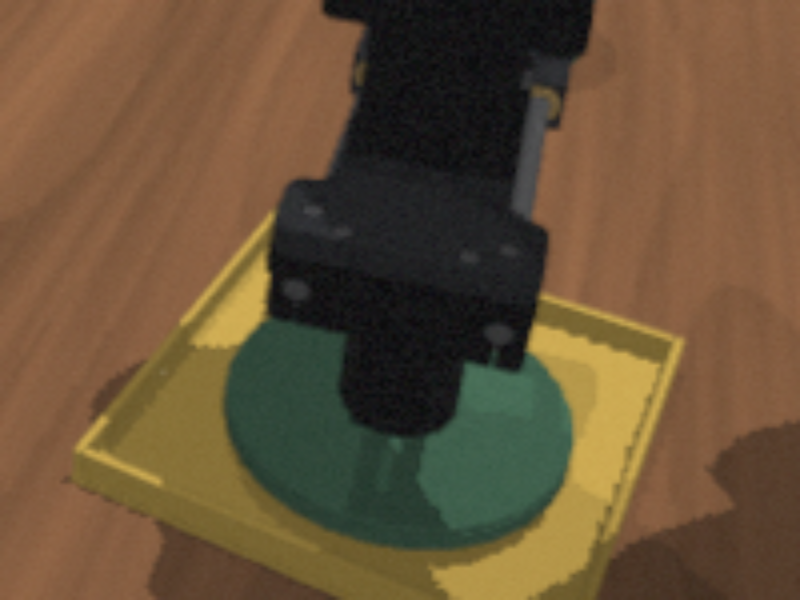

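The near finger hides the post and stands over the lid's centre, at about (400,400) in the crop. The position looks right, so I close.

drive_tool --moves '[{"delta_pos":[0,0,0],"turn":0,"claw":0},{"delta_pos":[0,0,0],"turn":0,"claw":0},{"delta_pos":[0,0,0],"turn":0,"claw":0},{"delta_pos":[0,0,0],"turn":0,"claw":0},{"delta_pos":[0,0,0],"turn":0,"claw":0},{"delta_pos":[0,0,0],"turn":0,"claw":0},{"delta_pos":[0,0,0],"turn":0,"claw":0},{"delta_pos":[0,0,0],"turn":0,"claw":0}]'

```text
time_s: 3.88
tcp_pos: [0.463, 0.1474, 0.0575]
ee_rot: [[1.0, -0.001, 0.0], [-0.001, -1.0, 0.0], [0.0, -0.0, -1.0]]
wrist_force: [0.4, -0.4, -0.8]
gripper_width: 0.197
gripper_force: 30.0
```

drive_tool --moves '[{"delta_pos":[0,0,-5],"turn":0,"claw":0},{"delta_pos":[0,0,-10],"turn":0,"claw":0},{"delta_pos":[0,0,-15],"turn":0,"claw":0},{"delta_pos":[0,0,-20],"turn":0,"claw":0},{"delta_pos":[0,0,-20],"turn":0,"claw":0},{"delta_pos":[0,0,-20],"turn":0,"claw":0},{"delta_pos":[0,0,-15],"turn":0,"claw":0},{"delta_pos":[0,0,-10],"turn":0,"claw":0},{"delta_pos":[0,0,-5],"turn":0,"claw":0},{"delta_pos":[0,0,0],"turn":0,"claw":0}]'

```text
time_s: 5.12
tcp_pos: [0.4628, 0.1473, 0.1775]
ee_rot: [[1.0, -0.001, -0.0], [-0.001, -1.0, 0.0], [-0.0, -0.0, -1.0]]
wrist_force: [0.1, 0.5, -4.4]
gripper_width: 0.2
gripper_force: 30.0
```

Run:
```python
from h import *
s=cap('side');im=s['color'][100:340,180:480]
cv2.imwrite('pics/l.png',cv2.resize(im,(750,600))[...,::-1])
c=cap('top');P=pts(c);_,H,S,V,ok=centers(c,P)
g=(H>60)&(H<95)&(S>90)&ok&(P[...,1]>.03)
print(np.percentile(P[g][:,2],[5,50,95]),pixcirc(g,c,.146))
# canister rim: highest points
for q in('top','side'):
  c=cap(q);P=pts(c);_,H,S,V,ok=centers(c,P);g=(H>60)&(H<95)&(S>90)&ok&(P[...,1]<0)&(P[...,2]>.08)
  Q=P[g]
  for _ in range(5): 
    ce,r=circ(Q);d=np.abs(np.hypot(*(Q[:,:2]-ce).T)-r);Q=Q[d<.004]
  print(q,ce,r,len(Q))
  # inside points of mouth / outside hull projected at rim for top camera
```

```text
[0.14337182 0.14537871 0.14757227] ((array([0.47358474, 0.14384037]), np.float64(0.053937787239193354)), 16)
top [ 0.46549675 -0.21273583] 0.05235872361822737 280
side [0. 0.] 0.0 0
```

View pics/l.png

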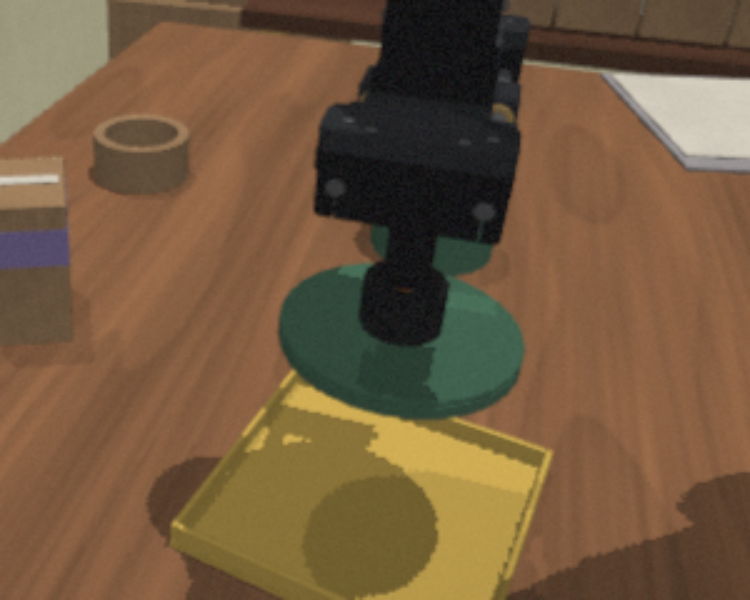

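The pair hangs level from the post and is clear of the tray. I move over to the canister.

drive_tool --moves '[{"delta_pos":[0,10,0],"turn":0,"claw":0},{"delta_pos":[0,25,0],"turn":0,"claw":0},{"delta_pos":[0,40,0],"turn":0,"claw":0},{"delta_pos":[0,45,0],"turn":0,"claw":0},{"delta_pos":[0,45,0],"turn":0,"claw":0},{"delta_pos":[0,45,0],"turn":0,"claw":0},{"delta_pos":[0,45,0],"turn":0,"claw":0},{"delta_pos":[0,40,0],"turn":0,"claw":0},{"delta_pos":[1,30,0],"turn":0,"claw":0},{"delta_pos":[1,20,0],"turn":0,"claw":0},{"delta_pos":[0,10,0],"turn":0,"claw":0},{"delta_pos":[0,4,0],"turn":0,"claw":0}]'

```text
time_s: 6.82
tcp_pos: [0.4643, -0.2121, 0.1773]
ee_rot: [[1.0, -0.002, -0.001], [-0.002, -1.0, 0.0], [-0.001, -0.0, -1.0]]
wrist_force: [-0.3, 0.4, -4.0]
gripper_width: 0.2
gripper_force: 30.0
```

drive_tool --moves '[{"delta_pos":[0,0,10],"turn":0,"claw":0},{"delta_pos":[0,0,8],"turn":0,"claw":0},{"delta_pos":[0,0,0],"turn":0,"claw":0},{"delta_pos":[0,0,0],"turn":0,"claw":0}]'

```text
time_s: 7.32
tcp_pos: [0.4649, -0.2114, 0.1596]
ee_rot: [[1.0, -0.0, 0.0], [-0.0, -1.0, -0.0], [0.0, 0.0, -1.0]]
wrist_force: [0.4, -0.3, -4.3]
gripper_width: 0.197
gripper_force: 30.0
```

Run:
```python
from h import *
s=cap('side');im=s['color'][110:230,300:450]
cv2.imwrite('pics/m.png',cv2.resize(im,(750,600))[...,::-1])
c=cap('top');save(c,'mt.png')
```

```text
(no output)
```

View pics/m.png

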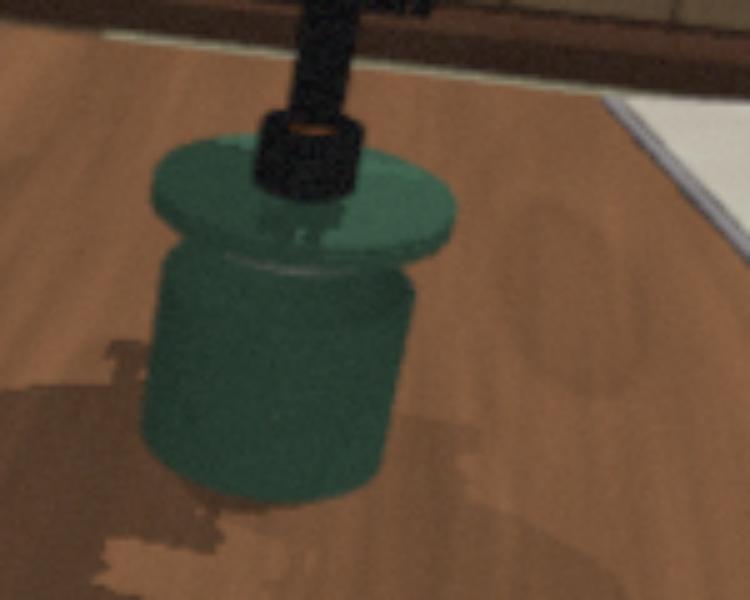

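The side view shows the disc spanning crop columns 152 to 457 at rows of about 192 and 222. The canister rim spans about 163 to 414 at rows 262 and 295. I check the lateral agreement by ray casting.

Run:
```python
from h import *
c=cap('side');R=np.array(c['extrinsics'])[:3,0];o=np.array(c['extrinsics'])[:3,3]
def ctr(L,Rr,z):
    # bearing bisector of tangents in the horizontal plane, at the given z
    a=ray(c,300+L[0]/5,110+L[1]/5,z);b=ray(c,300+Rr[0]/5,110+Rr[1]/5,z)
    da,db=[(p-o)[:2]/np.linalg.norm((p-o)[:2]) for p in(a,b)];m=da+db;m/=np.linalg.norm(m)
    n=np.array([-m[1],m[0]]);print(a.round(4),b.round(4),np.linalg.norm(a-b))
    return m,n
for nm,L,Rr,z in(('disc',(152,192),(457,222),.124),('can',(163,262),(414,295),.085)):
    m,n=ctr(L,Rr,z)
    for q in((.4649,-.2114),(.4655,-.2127)): print(nm,q,'lateral offset of centre',n@(np.array(q)-o[:2]), n)
# top-camera checks on what is visible of the canister rim
t=cap('top');P=pts(t);_,H,S,V,ok=centers(t,P)
g=(H>60)&(H<95)&(S>80)&ok&(P[...,1]<0)
D=g&(P[...,2]>.115)&(P[...,2]<.14);print(D.sum(), P[D].min(0),P[D].max(0))
k=max(cv2.findContours(D.astype('uint8'),0,cv2.CHAIN_APPROX_NONE)[0],key=cv2.contourArea)[:,0]
Q=np.array([ray(t,u,v,.128) for u,v in k]);ce=np.array([.465,-.212])
for _ in range(6):
    d=np.hypot(*(Q[:,:2]-ce).T);E=Q[abs(d-.0635)<.006];s=E[:,:2]-ce; r=np.hypot(*s.T);ce=ce+np.linalg.lstsq(s/r[:,None],r-.0635,rcond=None)[0]
print('disc centre top',ce,len(E))
```

```text
[ 0.5263 -0.1869  0.124 ] [ 0.4017 -0.2006  0.124 ] 0.12538326994565194
disc (0.4649, -0.2114) lateral offset of centre -4.3652111426994294e-05 [0.99957689 0.02908665]
disc (0.4655, -0.2127) lateral offset of centre 0.0005182813848811259 [0.99957689 0.02908665]
[ 0.5196 -0.204   0.085 ] [ 0.4123 -0.2087  0.085 ] 0.10741440682409774
can (0.4649, -0.2114) lateral offset of centre -0.0012319894410170902 [0.99953163 0.0306025 ]
can (0.4655, -0.2127) lateral offset of centre -0.0006720537113842212 [0.99953163 0.0306025 ]
888 [ 0.48438839 -0.26808084  0.11615936] [ 0.52753454 -0.15396393  0.13247565]
disc centre top [ 0.46424956 -0.21029994] 71
```

drive_tool --moves '[{"delta_pos":[1,1,4],"turn":0,"claw":0},{"delta_pos":[0,0,6],"turn":0,"claw":0},{"delta_pos":[0,0,6],"turn":0,"claw":0},{"delta_pos":[0,0,4],"turn":0,"claw":0},{"delta_pos":[0,0,2],"turn":0,"claw":0},{"delta_pos":[0,0,2],"turn":0,"claw":0},{"delta_pos":[0,0,1],"turn":0,"claw":0},{"delta_pos":[0,0,0],"turn":0,"claw":0}]'

```text
time_s: 8.52
tcp_pos: [0.4657, -0.2127, 0.1346]
ee_rot: [[1.0, -0.001, 0.0], [-0.001, -1.0, -0.0], [0.0, 0.0, -1.0]]
wrist_force: [-0.3, -0.1, -3.8]
gripper_width: 0.197
gripper_force: 30.0
```

drive_tool --moves '[{"delta_pos":[0,0,2],"turn":0,"claw":0},{"delta_pos":[0,0,2],"turn":0,"claw":0},{"delta_pos":[0,0,2],"turn":0,"claw":0},{"delta_pos":[0,0,1],"turn":0,"claw":0},{"delta_pos":[0,0,1],"turn":0,"claw":0},{"delta_pos":[0,0,0],"turn":0,"claw":0}]'

```text
time_s: 9.28
tcp_pos: [0.4657, -0.2127, 0.1265]
ee_rot: [[1.0, -0.001, -0.0], [-0.001, -1.0, 0.0], [-0.0, -0.0, -1.0]]
wrist_force: [-0.5, -1.3, -3.8]
gripper_width: 0.197
gripper_force: 30.0
```

drive_tool --moves '[{"delta_pos":[0,0,1],"turn":0,"claw":0},{"delta_pos":[0,0,0.5],"turn":0,"claw":0},{"delta_pos":[0,0,0.5],"turn":0,"claw":0},{"delta_pos":[0,0,0],"turn":0,"claw":0}]'

```text
time_s: 9.78
tcp_pos: [0.4657, -0.2127, 0.1246]
ee_rot: [[1.0, -0.001, 0.0], [-0.001, -1.0, -0.0], [0.0, 0.0, -1.0]]
wrist_force: [0.0, -0.2, -3.0]
gripper_width: 0.196
gripper_force: 30.0
```

drive_tool --moves '[{"delta_pos":[0,0,0.5],"turn":0,"claw":0},{"delta_pos":[0,0,0.5],"turn":0,"claw":0},{"delta_pos":[0,0,0],"turn":0,"claw":0}]'

```text
time_s: 10.15
tcp_pos: [0.4657, -0.2127, 0.1245]
ee_rot: [[1.0, -0.0, 0.0], [-0.0, -1.0, -0.0], [0.0, 0.0, -1.0]]
wrist_force: [-2.9, 2.0, 5.5]
gripper_width: 0.192
gripper_force: 30.0
```

Contact came at exactly the expected home height, so I release.

drive_tool --moves '[{"delta_pos":[0,0,-0.5],"turn":0,"claw":0.3},{"delta_pos":[0,0,0],"turn":0,"claw":0.5},{"delta_pos":[0,0,0],"turn":0,"claw":1},{"delta_pos":[0,0,0],"turn":0,"claw":1},{"delta_pos":[0,0,0],"turn":0,"claw":1},{"delta_pos":[0,0,0],"turn":0,"claw":1},{"delta_pos":[0,0,0],"turn":0,"claw":1}]'

```text
time_s: 11.02
tcp_pos: [0.4657, -0.2127, 0.124]
ee_rot: [[1.0, -0.001, 0.0], [-0.001, -1.0, -0.0], [0.0, 0.0, -1.0]]
wrist_force: [0.5, -0.0, -0.7]
gripper_width: 0.899
gripper_force: 0.0
```

Run:
```python
from h import *
s=cap('side');im=s['color'][110:230,300:450]
cv2.imwrite('pics/r.png',cv2.resize(im,(750,600))[...,::-1])
P=pts(s);_,H,S,V,ok=centers(s,P)
o=(H<14)&(S>150)&(V>70)&(P[...,2]>.09)&(P[...,1]<-.1)&(P[...,0]<.6)&ok
print(o.sum(),P[o].mean(0),P[o].max(0))
t=cap('top');P=pts(t);_,H,S,V,ok=centers(t,P)
D=(H>60)&(H<95)&(S>80)&ok&(P[...,1]<0);print(np.percentile(P[D][:,2],[2,50,98]))
```

```text
<stdin>:6: RuntimeWarning: Mean of empty slice.
  ret = um.true_divide(
Traceback (most recent call last):
ValueError: zero-size array to reduction operation maximum which has no identity
```

View pics/r.png

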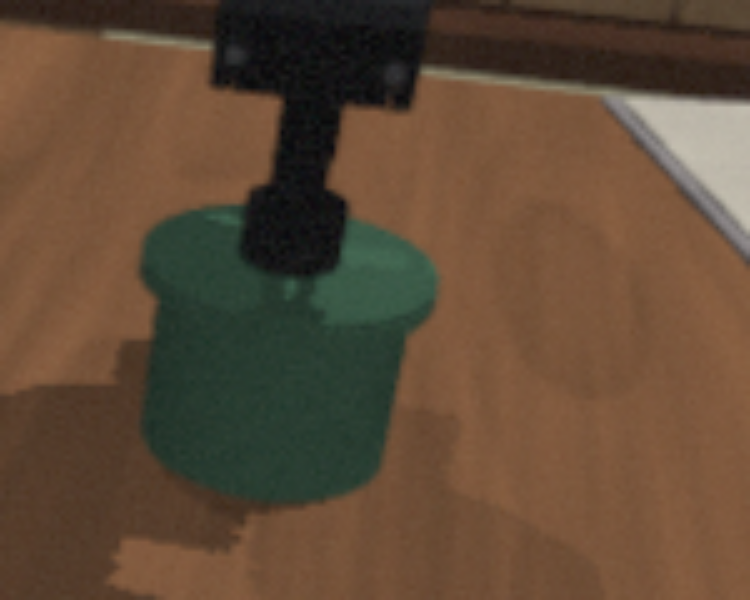

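The lid pair is seated level and the canister has not moved. I go down to the collar and grip it.

drive_tool --moves '[{"delta_pos":[0,0,4],"turn":0,"claw":1},{"delta_pos":[0,0,8],"turn":0,"claw":1},{"delta_pos":[0,0,8],"turn":0,"claw":1},{"delta_pos":[0,0,4],"turn":0,"claw":1},{"delta_pos":[0,0,2.5],"turn":0,"claw":1},{"delta_pos":[0,0,0],"turn":0,"claw":1},{"delta_pos":[0,0,0],"turn":0,"claw":0.6},{"delta_pos":[0,0,0],"turn":0,"claw":0.55},{"delta_pos":[0,0,0],"turn":0,"claw":0.53},{"delta_pos":[0,0,0],"turn":0,"claw":0.51}]'

```text
time_s: 12.32
tcp_pos: [0.4657, -0.2127, 0.0976]
ee_rot: [[1.0, -0.001, 0.0], [-0.001, -1.0, -0.0], [0.0, 0.0, -1.0]]
wrist_force: [-0.9, -0.2, 0.6]
gripper_width: 0.633
gripper_force: 0.0
```

drive_tool --moves '[{"delta_pos":[0,0,0],"turn":0,"claw":0.49},{"delta_pos":[0,0,0],"turn":0,"claw":0.4},{"delta_pos":[0,0,0],"turn":0,"claw":0.2},{"delta_pos":[0,0,0],"turn":0,"claw":0},{"delta_pos":[0,0,0],"turn":0,"claw":0},{"delta_pos":[0,0,0],"turn":0,"claw":0}]'

```text
time_s: 13.08
tcp_pos: [0.4657, -0.2126, 0.0976]
ee_rot: [[1.0, -0.001, -0.0], [-0.001, -1.0, 0.0], [-0.0, -0.0, -1.0]]
wrist_force: [-0.3, 0.1, 0.5]
gripper_width: 0.5
gripper_force: 30.0
```

drive_tool --moves '[{"delta_pos":[0,0,-1],"turn":0,"claw":0},{"delta_pos":[0,0,-2],"turn":0,"claw":0},{"delta_pos":[0,0,-3],"turn":0,"claw":0},{"delta_pos":[0,0,-3],"turn":0,"claw":0},{"delta_pos":[0,0,-3],"turn":0,"claw":0},{"delta_pos":[0,0,-2],"turn":0,"claw":0},{"delta_pos":[0,0,0],"turn":0,"claw":0},{"delta_pos":[0,0,0],"turn":0,"claw":0}]'

```text
time_s: 14.08
tcp_pos: [0.4656, -0.2126, 0.1115]
ee_rot: [[1.0, -0.001, -0.0], [-0.001, -1.0, 0.0], [-0.0, -0.0, -1.0]]
wrist_force: [0.0, -0.4, -1.8]
gripper_width: 0.499
gripper_force: 30.0
```

Run:
```python
from h import *
s=cap('side');im=s['color'][110:230,300:450]
cv2.imwrite('pics/u.png',cv2.resize(im,(750,600))[...,::-1])
```

```text
(no output)
```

View pics/u.png

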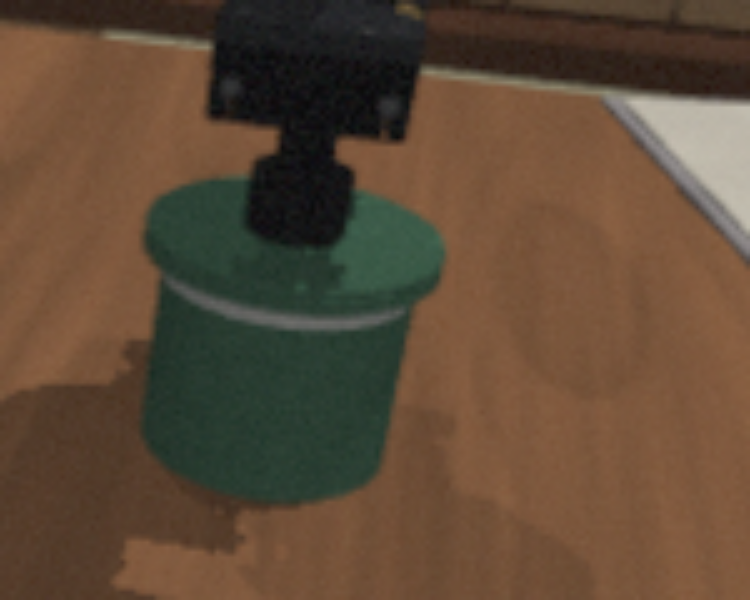

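Only the outer lid's weight (about 2 N) is on the wrist. The grey flange sits on the rim, at about (290,312). I lift the rest of the way.

drive_tool --moves '[{"delta_pos":[0,0,-4],"turn":0,"claw":0},{"delta_pos":[0,0,-8],"turn":0,"claw":0},{"delta_pos":[0,0,-10],"turn":0,"claw":0},{"delta_pos":[0,0,-12],"turn":0,"claw":0},{"delta_pos":[0,0,-12],"turn":0,"claw":0},{"delta_pos":[0,0,-12],"turn":0,"claw":0},{"delta_pos":[0,0,-12],"turn":0,"claw":0},{"delta_pos":[0,0,-10],"turn":0,"claw":0},{"delta_pos":[0,0,-6],"turn":0,"claw":0},{"delta_pos":[0,0,-4],"turn":0,"claw":0},{"delta_pos":[0,0,0],"turn":0,"claw":0},{"delta_pos":[0,0,0],"turn":0,"claw":0}]'

```text
time_s: 15.62
tcp_pos: [0.4654, -0.2126, 0.2011]
ee_rot: [[1.0, -0.001, -0.001], [-0.001, -1.0, 0.0], [-0.001, -0.0, -1.0]]
wrist_force: [1.0, 0.2, -1.8]
gripper_width: 0.497
gripper_force: 30.0
```

Run:
```python
from h import *
s=cap('side');im=s['color'][60:240,270:480]
cv2.imwrite('pics/f.png',cv2.resize(im,(700,600))[...,::-1])
```

```text
(no output)
```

View pics/f.png

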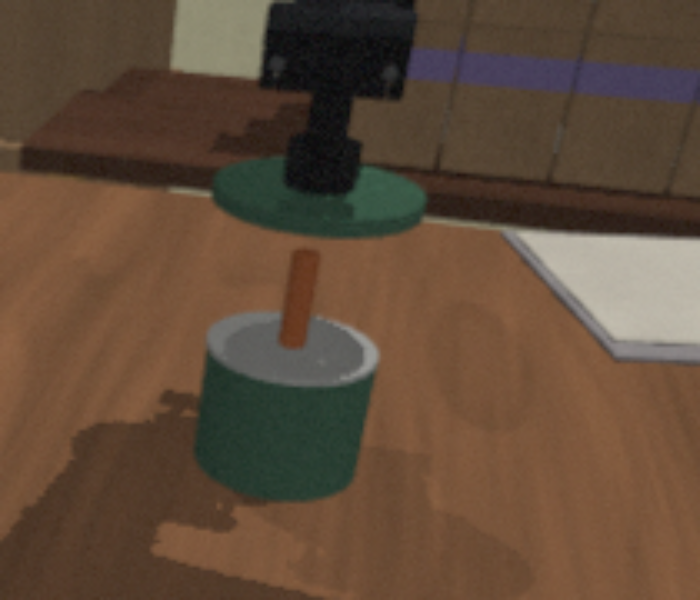

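The outer lid is held level at about (320,195), well above the top of the post at about (305,252). The inner lid is seated.

```bash
python3 -c "
from station import ticket; print(ticket.finish_job())"
```

```text
the job is handed in; nothing more can be done
None
```

The job is handed in at about 16 s: the inner lid is fully home in the canister, and the outer lid is held level about 30 mm above the top of the post. The canister did not visibly move, and the arm kept well away from the carton, jar and tape roll.

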